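Pack the glue-up caddy and nest the mixing pots

ROBOT

A 7-joint arm with a two-finger parallel gripper is mounted at the origin on the work surface. World frame = base frame: x ahead of the robot, y to its left, z up, the work surface at z = 0. Lengths are in mm, angles in rad, forces in N, time in s.
With the tool pointing down it reaches from about 400 to 850 mm from the base axis. Payload 4.5 kg.
Tool frame: the origin (TCP) lies between the finger pads; the fingertips stand 8 mm ahead of it and the grasp point (between the pads) lies 11 mm behind it; z points along the fingers, y is the line along which they close (so a half turn about z gives the same grasp; the last joint's range is limited). The gripper opens to 85 mm and grips with 20 to 120 N. Pads are 22 mm wide; open, the fingers measure 114 mm over their backs; the gripper's body (76 mm by 85 mm) begins 54 mm behind the grasp point. The pads swing forward as they close: fully open they stand 13 mm farther back than shut.
Start: joints at [-1.138, 0.689, -0.195, 1.565, 0.157, 0.902, -0.215], TCP at [242.679, 575.987, 239.317] pointing down, gripper open.
Joint ranges: [-3.01, 3.01], [-0.46, 2.08], [-1.47, 1.51], [0.13, 2.56], [-1, 4.14], [0.04, 2.09], [-2.66, 2.66]. Speed limits (rad/s): [2.57, 2.57, 3.14, 3.14, 3.14, 3.14, 3.14].

INTERFACE

Orientations are given as a unit quaternion [w, x, y, z].
In Python, from rig import ctrl gives the robot as it stands. Calls block until the motion is done:
- ctrl.move_to(position, orientation): joint-space move of the TCP to a pose.
- ctrl.move_straight(position, rate=150, frame=None, max_force=None): straight line of the TCP; frame=None keeps the orientation; rate is the mean speed in mm/s. With max_force (N) it stops when the force on the tool has changed by that much, and returns True; else False.
- ctrl.set_joints(angles): joint-space move.
- ctrl.let_go() and ctrl.close_gripper(): open the fingers fully, or close them until they stop; the grip force is fixed at half the most.
- ctrl.sleep(seconds).
- ctrl.ik(position, orientation): joint angles nearest the present ones, or None.
- ctrl.get_state(): the state.
- ctrl.snapshot(name): name is "scene" or "side" or "wrist"; returns the picture (420x560x3 uint8, blue, green, red); there is no depth.
- ctrl.camera_model(name): a dict with "K" (3x3 intrinsics, pixels), "dist" ([k1, k2, p1, p2, k3] as OpenCV has them; the pictures are not rectified), "R" (3x3) and "t" (3): a world point X has camera coordinates R X + t; the wrist camera has in their place "hand_eye" (4x4, takes a point from camera to tool coordinates, whose origin is the TCP and whose axes are the flange's). Camera axes: x right, y down, z forward; pixel columns grow to the right and rows downward; lengths in mm; the calibration is good to about 2 mm. A picture is of the moment at which its call begins: read the wrist's pose just before it. camera_model takes no time and is no camera call.
A pose or a line that the arm cannot do raises ctrl.Unreachable and nothing moves.
- ctrl.hand_in(): hands the job in; it is judged then, once.
The state is a dict: "time": time; "qpos": joint angles; "joint_vel": joint speeds; "effort": joint torques, N m; "position": TCP position; "tool_rot": TCP orientation; "force": force on the tool from outside, world axes, zero at the start; "torque": the same for the moment, N m; "finger_gap": finger opening in mm; "gripper_force": force on a finger pad.
Only numpy, scipy, OpenCV 4.12 (cv2) and the standard library are available. Lean on these libraries where they do the work, as an engineer would, in place of code of your own. Each camera call takes 0.05 s, during which the arm holds its last target. There are 200 camera calls.

TASK

Pack the wooden caddy for the next glue-up: stand the large open white pot upright in the caddy's green bay, then put the middle open pot into it, then the smallest open pot into that, and stand the white glue bottle with the orange nozzle upright in the black bay (the bottle may go in at any time). Set things down rather than dropping them, and leave the pot with the blue lid and the amber oil bottle standing where they are.

Things in the scene. Friction and masses are not known exactly. Their poses are not given: they have to be found in the camera images.
- pot_l_mid (a point): the large open white plastic mixing pot: straight-sided upright round cup, 68 mm outside diameter, 58 mm tall, wall 3 mm, bottom 4 mm thick, inside diameter 62 mm. The point is on its axis, half-way up (29 mm above its underside); z along the axis, up. It weighs about 90 g. All six loose things start standing on two round cork mats 3 mm thick.
- pot_m_mid (a point): the middle open white plastic mixing pot: straight-sided upright round cup, 51 mm outside diameter, 84 mm tall, wall 3 mm, bottom 4 mm thick, inside diameter 45 mm. The point is on its axis, half-way up (42 mm above its underside); z along the axis, up. Nested, it stands on the large pot's bottom with 5.5 mm play all round and its top 30 mm shows above the large pot's rim: hold it by that top part. About 70 g.
- pot_s_mid (a point): the smallest open white plastic mixing pot: straight-sided upright round cup, 34 mm outside diameter, 110 mm tall, wall 3 mm, bottom 4 mm thick, inside diameter 28 mm. The point is on its axis, half-way up (55 mm above its underside); z along the axis, up. Nested, it stands on the middle pot's bottom with 5.5 mm play all round and its top 30 mm shows above the middle pot's rim: hold it by that top part. About 50 g.
- glue_mid (a point): the white glue bottle with an orange nozzle, closed: round, 44 mm diameter, straight-sided for the lower 88 mm, then a shoulder and a thin pointed nozzle, 118 mm tall in all. The point is on its axis 59 mm above its underside; z along the axis, up. About 200 g.
- caddy: the low wooden caddy, an open tray fixed to the bench, 200 x 108 mm outside, 28 mm tall, floor 6 mm thick, walls 6 mm, one cross wall. Origin: centre of its underside; x along its length, z up. Green-floored bay for the pots: inside 100 x 96 mm, centre at x = -44 mm, y = 0. Black-floored bay for the glue bottle: inside 82 x 96 mm, centre at x = +53 mm, y = 0. It may be turned any way round.
- lidded_mid (a point): does not belong: a white pot of the middle pot's size closed by a blue lid, 55 mm diameter at the lid, 84 mm tall. The point is on its axis 42 mm above its underside. Leave it.
- oil_mid (a point): does not belong: the amber-brown oil bottle with a black nozzle, same shape and size as the glue bottle. The point is on its axis 59 mm above its underside. Leave it.
There are look-alikes about, which are no part of the job. Leave any purple or turquoise look-alike of the part that bears glue_mid alone.

How it is judged (in metres and radians):
On the way, in this order (a step that is already met when the one before it is completed fails the run):
1. the large pot stands released in the green bay (x of pot_l_mid in the frame of caddy between -0.061 and -0.027 m and y of pot_l_mid in the frame of caddy between -0.017 and 0.017 m and z of pot_l_mid in the frame of caddy between 0.031 and 0.039 m and angle between pot_l_mid's own z axis and vertical below 0.08 rad and contact force between the fingers and pot_l below 0.1 N), for 0.2 s.
2. the middle pot stands released in the large pot, in the green bay (x of pot_l_mid in the frame of caddy between -0.061 and -0.027 m and y of pot_l_mid in the frame of caddy between -0.017 and 0.017 m and z of pot_l_mid in the frame of caddy between 0.031 and 0.039 m and angle between pot_l_mid's own z axis and vertical below 0.08 rad and z of pot_m_mid in the frame of pot_l_mid between 0.013 and 0.021 m and horizontal distance between pot_m_mid and pot_l_mid below 0.009 m and angle between pot_m_mid's own z axis and vertical below 0.1 rad and contact force between the fingers and pot_m below 0.1 N), for 0.2 s.
3. the smallest pot stands released in the middle pot (x of pot_l_mid in the frame of caddy between -0.061 and -0.027 m and y of pot_l_mid in the frame of caddy between -0.017 and 0.017 m and z of pot_l_mid in the frame of caddy between 0.031 and 0.039 m and angle between pot_l_mid's own z axis and vertical below 0.08 rad and z of pot_m_mid in the frame of pot_l_mid between 0.013 and 0.021 m and horizontal distance between pot_m_mid and pot_l_mid below 0.009 m and angle between each of pot_m_mid, pot_s_mid's own z axis and vertical below 0.1 rad and z of pot_s_mid in the frame of pot_m_mid between 0.013 and 0.021 m and horizontal distance between pot_s_mid and pot_m_mid below 0.009 m and contact force between the fingers and pot_s below 0.1 N), for 0.2 s.
At the end, for the whole second after the job is handed in: Large pot upright on the green bay's floor, glue bottle on the black bay's (17 mm off bay centre at most; bottle 20 along, 27 across); middle pot seated in the large, smallest in the middle (axes within 9 mm, height 4); released, at rest; lidded pot and oil upright within 20 mm of their start (x of pot_l_mid in the frame of caddy between -0.061 and -0.027 m and y of pot_l_mid in the frame of caddy between -0.017 and 0.017 m and z of pot_l_mid in the frame of caddy between 0.031 and 0.039 m and angle between each of pot_l_mid, glue_mid's own z axis and vertical below 0.08 rad and z of pot_m_mid in the frame of pot_l_mid between 0.013 and 0.021 m and horizontal distance between pot_m_mid and pot_l_mid below 0.009 m and angle between each of pot_m_mid, pot_s_mid, lidded_mid, oil_mid's own z axis and vertical below 0.1 rad and z of pot_s_mid in the frame of pot_m_mid between 0.013 and 0.021 m and horizontal distance between pot_s_mid and pot_m_mid below 0.009 m and x of glue_mid in the frame of caddy between 0.033 and 0.073 m and y of glue_mid in the frame of caddy between -0.027 and 0.027 m and z of glue_mid in the frame of caddy between 0.061 and 0.069 m and distance of each of lidded_mid, oil_mid from where it was at the start of the episode below 0.02 m and linear speed of each of pot_l, pot_m, pot_s, glue below 0.02 m/s); the robot touches nothing.
It fails at once if the large pot is dropped or knocked over: it moves faster than 0.8 m/s with no finger touching it (a fall of about 3 cm) (linear speed of pot_l above 0.8 m/s and contact force between the fingers and pot_l below 0.05 N).
It fails at once if the middle pot is dropped or knocked over: it moves faster than 0.8 m/s with no finger touching it (a fall of about 3 cm) (linear speed of pot_m above 0.8 m/s and contact force between the fingers and pot_m below 0.05 N).
It fails at once if the small pot is dropped or knocked over: it moves faster than 0.8 m/s with no finger touching it (a fall of about 3 cm) (linear speed of pot_s above 0.8 m/s and contact force between the fingers and pot_s below 0.05 N).
It fails at once if the glue bottle is dropped or knocked over: it moves faster than 0.8 m/s with no finger touching it (a fall of about 3 cm) (linear speed of glue above 0.8 m/s and contact force between the fingers and glue below 0.05 N).
It fails at once if the lidded pot or the oil bottle is shifted by more than 30 mm or tipped over (distance of any of lidded_mid, oil_mid from where it was at the start of the episode above 0.03 m or angle between any of lidded_mid, oil_mid's own z axis and vertical above 0.5 rad).
It also fails if it takes over 128 s, if anything falls off the work surface, if the arm or the gripper's body presses on something with over 40 N, if the wrist force passes 120 N, or if a joint passes its speed limit or range.

## Working session

There is one attempt and no reset: what is moved stays moved. The work goes in short steps, each a Python script; the robot and the scene stay as the last script left them, time stands still between calls to the robot, and variables do not carry over. Pictures are saved under pics/ and viewed, at most 14 in all, crops included, and the job is handed in when it is done.

```bash
mkdir -p pics && ls && python3 - <<'E'
from rig import ctrl
import cv2
for n in ("scene","side","wrist"):
    cv2.imwrite(f"pics/{n}0.png",ctrl.snapshot(n))
    print(n,ctrl.camera_model(n))
s=ctrl.get_state();print(s)
E
```

```text
pics
scene {'K': array([[431.47937491,   0.        , 278.60822111],
       [  0.        , 431.47937491, 212.81976269],
       [  0.        ,   0.        ,   1.        ]]), 'dist': array([0.0331294, 0.       , 0.       , 0.       , 0.       ]), 'R': array([[-0.42937858,  0.90310349, -0.00617384],
       [ 0.54419636,  0.25326923, -0.79981562],
       [-0.72075263, -0.34678348, -0.60021401]]), 't': array([ 255.4655357 , -208.10962992, 1507.98557326])}
side {'K': array([[475.17694054,   0.        , 281.18543794],
       [  0.        , 475.17694054, 206.49563059],
       [  0.        ,   0.        ,   1.        ]]), 'dist': array([-0.00305132,  0.        ,  0.        ,  0.        ,  0.        ]), 'R': array([[ 0.89391437, -0.4481748 ,  0.00751368],
       [-0.23944452, -0.49162437, -0.83724058],
       [ 0.37892404,  0.74662228, -0.54678309]]), 't': array([-496.46064967,  170.74150462, 1105.54513263])}
wrist {'K': array([[350.44149153,   0.        , 276.91514647],
       [  0.        , 350.44149153, 210.37051171],
       [  0.        ,   0.        ,   1.        ]]), 'dist': array([-0.010
[... 456 characters left out ...]
,  0.68982365, -0.19453009,  1.56613511,  0.15728244,
        0.90249876, -0.21509382]), 'joint_vel': array([ 1.19406215e-03, -4.52168397e-03,  2.74934241e-04, -5.64480616e-03,
        1.26176787e-03,  1.89942014e-04, -8.80393372e-05]), 'effort': array([-1.57650218e-03, -5.39932895e+01, -1.26840569e+00, -1.58715874e+01,
        9.27319983e-03,  6.48157729e-03,  2.65256080e-05]), 'position': array([242.54324372, 575.47109757, 238.64015903]), 'tool_rot': array([-1.01159825e-04,  1.98061623e-01,  9.80189292e-01, -7.31418029e-04]), 'force': array([-0.24039344,  0.80106433,  1.12318047]), 'torque': array([0.04967912, 0.01885354, 0.03179505]), 'gripper_force': 0.0, 'finger_gap': 85.20950518841578}
```

View pics/scene0.png

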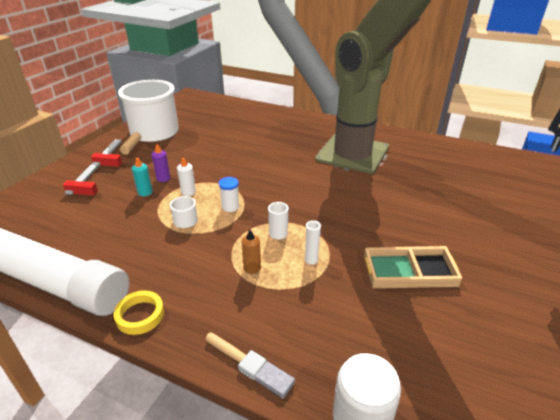

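View pics/side0.png

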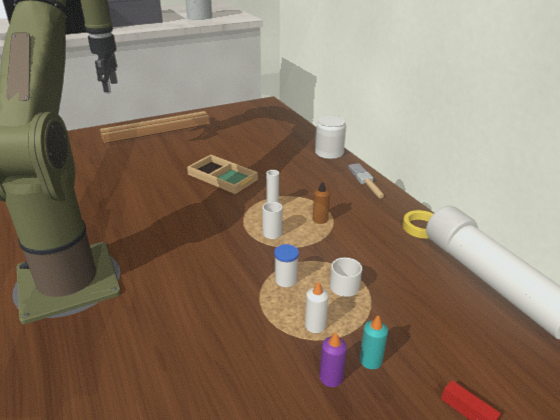

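The scene picture shows the left mat with the glue bottle (186,178), lidded pot (229,195) and large pot (184,212). The right mat has the middle pot (278,220), small pot (312,243) and oil bottle (251,252). The caddy is at (412,267), with green on the left and black on the right. The side view agrees: caddy (222,173), large pot (346,276), middle pot (272,220), small pot (273,187) and glue bottle (317,308).

```bash
cat > h.py <<'E'
from rig import ctrl
import numpy as np, cv2
from scipy.spatial.transform import Rotation as Ro
def quat(yaw):  # tool down; tool x axis at yaw in world
    m=np.array([[np.cos(yaw),np.sin(yaw),0],[np.sin(yaw),-np.cos(yaw),0],[0,0,-1]])
    q=Ro.from_matrix(m).as_quat(); return [q[3],*q[:3]]
def cam(name,st=None):
    m=ctrl.camera_model(name)
    if name!="wrist": return m["K"],m["dist"],m["R"],m["t"]
    q=st["tool_rot"]; T=np.eye(4); T[:3,:3]=Ro.from_quat([*q[1:],q[0]]).as_matrix(); T[:3,3]=st["position"]
    W=np.linalg.inv(T@m["hand_eye"]); return m["K"],m["dist"],W[:3,:3],W[:3,3]
def ray(c,px):
    K,d,R,t=c; u=cv2.undistortPoints(np.array([[px]],float),K,d)[0,0]
    v=R.T@np.array([*u,1]); return -R.T@t, v/np.linalg.norm(v)
def onz(c,px,z):
    o,v=ray(c,px); return o+v*(z-o[2])/v[2]
def proj(c,X):
    K,d,R,t=c; return cv2.projectPoints(np.atleast_2d(X).astype(float),cv2.Rodrigues(R)[0],t,K,d)[0][:,0]
E
python3 - <<'E'
from h import *
S,D=cam("scene"),cam("side")
P={"L":((183,205),(346,268),61),"M":((278,209),(272,208),87),"S":((313,225),(273,173),113),"glue":((184,160),(318,283),121),"lid":((229,183),(287,253),87),"oil":((250,233),(322,186),121)}
for k,(a,b,z) in P.items(): print(k,onz(S,a,z).round(),onz(D,b,z).round())
for p in [(366,250),(453,249),(459,280),(373,285),(412,250)]: print(onz(S,p,28).round())
for p in [(213,157),(257,179),(237,189),(188,171)]: print(onz(D,p,28).round())
E
```

```text
L [ 571. -296.   61.] [ 562. -308.   61.]
M [511. -41.  87.] [502. -53.  87.]
S [566.  76. 113.] [563.  68. 113.]
glue [ 453. -366.  121.] [ 445. -378.  121.]
lid [ 459. -217.   87.] [ 453. -232.   87.]
oil [662. -39. 121.] [642. -63. 121.]
[501. 194.  28.]
[408. 385.  28.]
[511. 411.  28.]
[609. 241.  28.]
[454. 295.  28.]
[498. 390.  28.]
[569. 193.  28.]
[492. 165.  28.]
[396. 333.  28.]
```

```bash
python3 - <<'E'
from h import *
import json
S=ctrl.get_state
views={"cad":(500,290,330),"matR":(575,0,360),"matL":(510,-310,360)}
for n,(x,y,z) in views.items():
    best=None; q0=S()["qpos"]
    for dy in np.linspace(-np.pi,np.pi,25):
        yaw=np.arctan2(y,x)+dy
        # centre the view: view centre is ~65 mm toward -tool x
        p=[x+60*np.cos(yaw),y+60*np.sin(yaw),z]
        q=ctrl.ik(p,quat(yaw))
        if q is not None:
            c=np.abs(np.array(q)-q0).max()
            if best is None or c<best[0]: best=(c,p,yaw)
    print(n,best)
    ctrl.move_to(best[1],quat(best[2])); ctrl.sleep(.3)
    s=S(); im=ctrl.snapshot("wrist"); cv2.imwrite(f"pics/w_{n}.png",im)
    json.dump({k:list(map(float,s[k])) for k in("position","tool_rot")},open(f"w_{n}.json","w"))
    print(s["time"],s["position"])
E
```

```text
cad (np.float64(0.408974694799883), [np.float64(499.8808990010169), np.float64(349.9998817911506), 330], np.float64(1.5727813447482077))
1.7833 [499.2879662  350.74223109 329.73152237]
matR (np.float64(0.4151938750443887), [np.float64(626.9615242270663), np.float64(29.99999999999999), 360], np.float64(0.5235987755982987))
3.4333 [626.89300115  31.0294493  359.91130073]
matL (np.float64(0.49648082176790603), [np.float64(561.2713164882796), np.float64(-341.1649178654248), 360], np.float64(-0.5461665634337878))
5.1917 [ 561.76426237 -340.37354802  359.99325544]
```

View pics/w_cad.png

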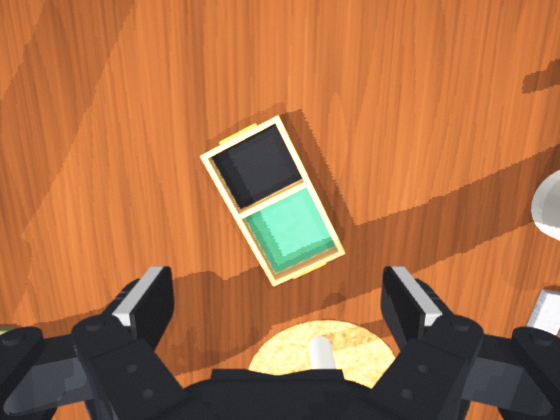

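View pics/w_matR.png

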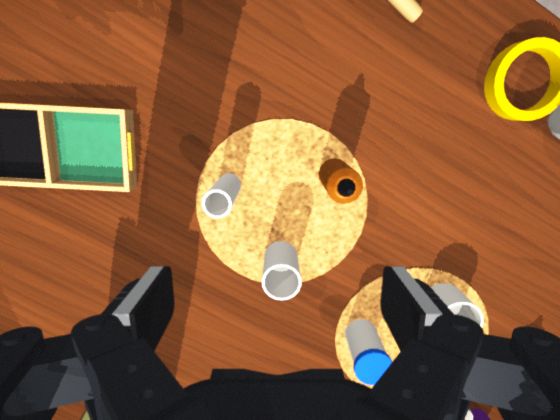

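View pics/w_matL.png

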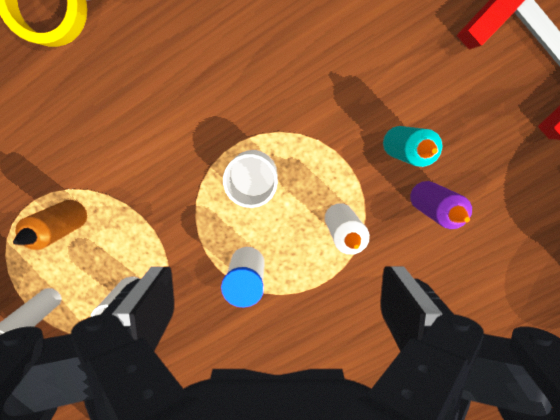

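The caddy's outer top corners in w_cad are (203,157), (280,116), (344,253) and (274,285), with the black end nearer the top. In w_matR the S rim centre is (217,204), the M rim (282,282) and the oil bottle (346,187). In w_matL the L rim is (250,181), the glue tip (353,241) and the lid (243,287). The purple and turquoise bottles are at (458,213) and (428,149).

```bash
python3 - <<'E'
from h import *
import json
C={n:cam("wrist",{k:np.array(v) for k,v in json.load(open(f"w_{n}.json")).items()}) for n in("cad","matR","matL")}
c=[onz(C["cad"],p,28) for p in [(203,157),(280,116),(344,253),(274,285)]]
for p in c: print(p.round(1))
print("sides",[round(float(np.linalg.norm(c[i]-c[(i+1)%4])),1) for i in range(4)], np.mean(c,0))
d=(c[0]+c[1]-c[2]-c[3])[:2]; print("yaw +x(black)",np.arctan2(d[1],d[0]))
T={"S":("matR",(217,204),113),"M":("matR",(282,282),87),"oil":("matR",(346,187),121),"L":("matL",(250,181),61),"glue":("matL",(354,240),121),"glue_sh":("matL",(350,236),91),"lid":("matL",(243,287),87),"pur":("matL",(460,213),121),"tur":("matL",(428,149),121)}
R={"S":17,"M":25.5,"L":34,"lid":27.5,"glue_sh":22}
S,D=cam("scene"),cam("side")
for n,(v,p,z) in T.items():
    X=onz(C[v],p,z); print(n,X.round(1),"scene",proj(S,X).round(),"side",proj(D,X).round())
# overlays
a=np.linspace(0,6.28,40)
for v in("matR","matL"):
    im=cv2.imread(f"pics/w_{v}.png"); im=cv2.resize(im[90:310,180:400],None,fx=2.7,fy=2.7)
    for n,r in R.items():
        if T[n][0]!=v: continue
        X=onz(C[v],T[n][1],T[n][2]); Q=np.c_[X[0]+r*np.cos(a),X[1]+r*np.sin(a),0*a+X[2]]
        cv2.polylines(im,[np.int32((proj(C[v],Q)-[179.5,89.5])*2.7)],True,(255,0,255),1)
    cv2.imwrite(f"pics/o_{v}.png",im)
    globals()["o_"+v]=im
cv2.imwrite("pics/o1.png",cv2.resize(np.hstack([o_matR,o_matL]),None,fx=.67,fy=.67,interpolation=cv2.INTER_AREA))
E
```

```text
[407.4 364.6  28. ]
[502.4 414.3  28. ]
[589.6 237.5  28. ]
[496.  189.6  28. ]
sides [107.2, 197.1, 105.1, 196.2] [498.84440498 301.51537875  28.        ]
yaw +x(black) 2.0341225664759963
S [565.8  73.6 113. ] scene [[312. 225.]] side [[273. 172.]]
M [507.7 -45.7  87. ] scene [[277. 208.]] side [[273. 206.]]
oil [655.8 -38.8 121. ] scene [[251. 231.]] side [[322. 181.]]
L [ 566.2 -303.5   61. ] scene [[182. 203.]] side [[347. 266.]]
glue [ 455.5 -378.2  121. ] scene [[180. 159.]] side [[323. 281.]]
glue_sh [ 449.3 -376.6   91. ] scene [[183. 168.]] side [[319. 293.]]
lid [ 457.  -226.1   87. ] scene [[226. 182.]] side [[287. 251.]]
pur [ 422.7 -494.2  121. ] scene [[155. 146.]] side [[341. 327.]]
tur [ 505.8 -492.8  121. ] scene [[136. 159.]] side [[379. 311.]]
```

View pics/o1.png

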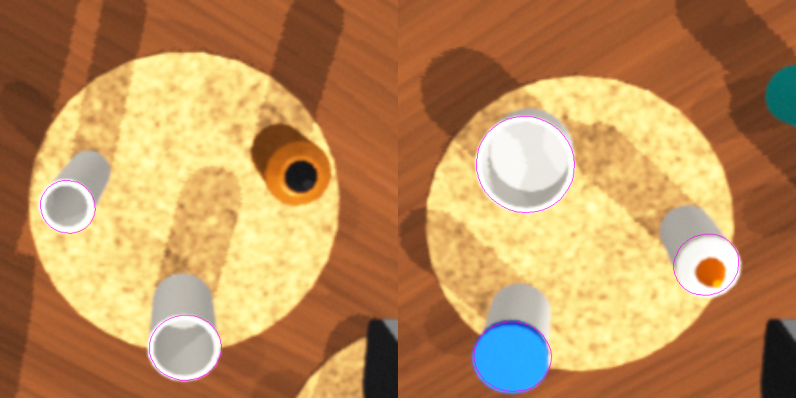

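Measurements are consistent across views: rims overlay to about 1 px, and the caddy sides come out at 196 and 106 mm. I'll pick and place the large pot first.

```bash
cat >> h.py <<'E'
CC=np.array([498.8,301.5]); CY=2.034; EX=np.array([np.cos(CY),np.sin(CY)])
def pick(xy,hb,zhover,yaws=None):
    """hb: TCP height above object's underside; objects stand on 3 mm mats"""
    q0=ctrl.get_state()["qpos"]; best=None
    for yaw in (np.linspace(-np.pi,np.pi,33) if yaws is None else yaws):
        a=ctrl.ik([*xy,zhover],quat(yaw)); b=ctrl.ik([*xy,3+hb],quat(yaw))
        if a is None or b is None: continue
        c=np.abs(np.array(a)-q0).max()+.3*np.abs(np.array(b)-a).max()
        if best is None or c<best[0]: best=(c,yaw)
    ctrl.move_to([*xy,zhover],quat(best[1])); print("yaw",best[1])
    hit=ctrl.move_straight([*xy,3+hb],rate=90,max_force=10)
    s=ctrl.get_state(); print("down",hit,s["position"].round(1),s["force"].round(1))
    if hit: return False
    ctrl.close_gripper(); s=ctrl.get_state(); print("grip",round(s["finger_gap"],1),s["gripper_force"],s["position"].round(1))
    ctrl.move_straight([*xy,zhover],rate=90); s=ctrl.get_state(); print("lift",round(s["finger_gap"],1),s["time"]); return True
def place(xy,zbot,hb,zhover):
    q0=ctrl.get_state()["qpos"]
    opts=[(np.abs(np.array(a)-q0).max(),y) for y in (CY,CY-np.pi) if (a:=ctrl.ik([*xy,zhover],quat(y))) is not None and ctrl.ik([*xy,zbot+hb],quat(y)) is not None]
    yaw=min(opts)[1]; ctrl.move_to([*xy,zhover],quat(yaw)); ctrl.sleep(.2)
    ctrl.move_straight([*xy,zbot+hb+12],rate=80)
    hit=ctrl.move_straight([*xy,zbot+hb-2.5],rate=15,max_force=6)
    s=ctrl.get_state(); print("set",hit,s["position"].round(1),"dz",s["position"][2]-zbot-hb,s["force"].round(1),round(s["finger_gap"],1))
E
cat > t1.py <<'E'
from h import *
if pick((566.2,-303.5),38-3,230):
    place(CC-44*EX,6,35,230)
E
python3 t1.py
```

```text
yaw -0.7853981633974483
down False [ 566.4 -303.6   38.4] [-0.7  0.3 -0.5]
grip 67.3 67.06291392445564 [ 566.5 -303.7   39.1]
lift 67.3 10.7167
set True [518.4 262.1  42.1] dz 1.0599213960634657 [-0.3  0.1  4.8] 67.1
```

```bash
python3 - <<'E'
from h import *
ctrl.let_go(); s=ctrl.get_state(); print(s["position"],s["force"])
p=s["position"].copy(); p[2]=300; ctrl.move_straight(p,rate=120); ctrl.sleep(.2)
s=ctrl.get_state(); im=ctrl.snapshot("wrist"); c=cam("wrist",s); print(s["time"])
a=np.linspace(0,6.28,40); X=[*(CC-44*EX),64]
Q=np.c_[X[0]+34*np.cos(a),X[1]+34*np.sin(a),0*a+64]
o=proj(c,X)[0]; print(o)
x0,y0=[int(max(0,v)) for v in o-[140,105]]
cr=cv2.resize(im[y0:y0+210,x0:x0+280],None,fx=2.5,fy=2.5)
cv2.polylines(cr,[np.int32((proj(c,Q)-[x0-.3,y0-.3])*2.5)],True,(255,0,255),1)
cv2.imwrite("pics/l_placed.png",cr); print(x0,y0)
np.savez("l.npz",pos=s["position"],rot=s["tool_rot"])
E
```

```text
[517.56081001 262.0881697   41.23741498] [-0.15548606 -0.64779428  0.01065269]
18.8667
[275.63060097 177.77769783]
135 72
```

View pics/l_placed.png

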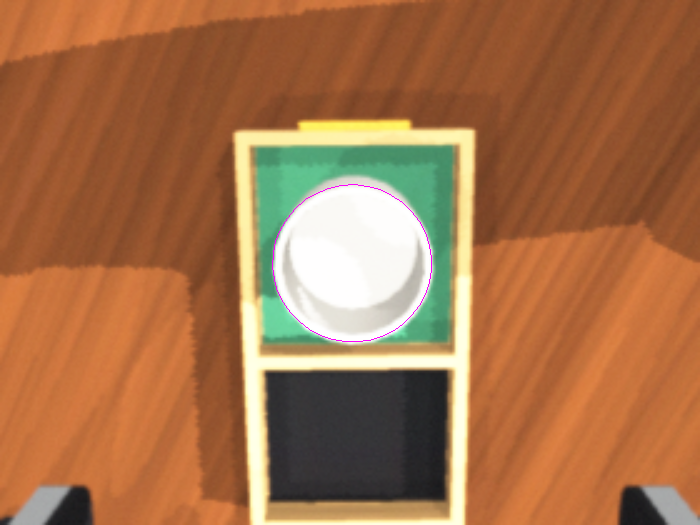

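The large pot stands upright in the green bay. Its rim matches the predicted circle at crop (352,263), well centred. Middle pot next.

```bash
python3 - <<'E'
from h import *
if pick((507.7,-45.7),65,270):
    place(CC-44*EX,10,65,270)
E
```

```text
yaw -1.9634954084936207
down False [507.9 -45.7  68.2] [-0.9  0.3  0.2]
grip 48.9 61.29383691586554 [507.7 -45.7  68.5]
lift 48.8 25.3167
set True [518.4 262.   75.6] dz 0.5604121090113097 [ 0.4 -0.8  5.3] 49.4
```

```bash
python3 - <<'E'
from h import *
ctrl.let_go(); s=ctrl.get_state(); print(s["position"],s["force"])
p=s["position"].copy(); p[2]=300; ctrl.move_straight(p,rate=100); ctrl.sleep(.2)
s=ctrl.get_state(); im=ctrl.snapshot("wrist"); c=cam("wrist",s); print(s["time"])
a=np.linspace(0,6.28,40); G=CC-44*EX
x0,y0=135,72
cr=cv2.resize(im[y0:y0+210,x0:x0+280],None,fx=2.5,fy=2.5)
for r,z in((34,64),(25.5,94)):
    Q=np.c_[G[0]+r*np.cos(a),G[1]+r*np.sin(a),0*a+z]
    cv2.polylines(cr,[np.int32((proj(c,Q)-[x0-.3,y0-.3])*2.5)],True,(255,0,255),1)
cv2.imwrite("pics/m_placed.png",cr)
E
```

```text
[517.55210257 262.04939269  74.66099001] [ 0.8650193   0.44626651 -0.23802743]
32.925
```

View pics/m_placed.png

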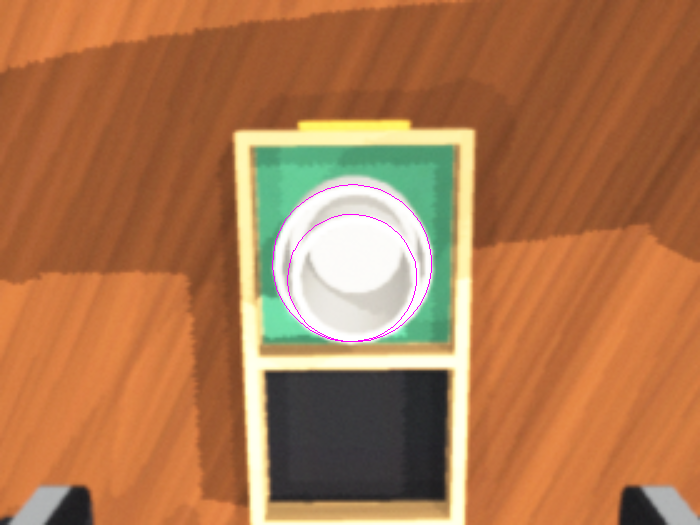

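The middle pot is seated upright in the large one: its rim is at crop (354,278), within about 1 mm of prediction. Small pot next.

```bash
python3 - <<'E'
from h import *
if pick((565.8,73.6),91,290):
    place(CC-44*EX,14,91,300)
E
```

```text
yaw -1.5707963267948966
down False [566.   73.6  94.3] [ 1.1  0.1 -0.8]
grip 31.4 60.16459006816149 [566.1  73.4  94.3]
lift 31.7 38.9667
set True [518.4 262.1 105.3] dz 0.26761625022299995 [-0.5 -0.3  4.6] 31.1
```

```bash
python3 - <<'E'
from h import *
ctrl.let_go(); s=ctrl.get_state(); print(s["position"],s["force"])
p=s["position"].copy(); p[2]=300; ctrl.move_straight(p,rate=100); ctrl.sleep(.2)
s=ctrl.get_state(); im=ctrl.snapshot("wrist"); c=cam("wrist",s); print(s["time"])
a=np.linspace(0,6.28,40); G=CC-44*EX
x0,y0=135,72
cr=cv2.resize(im[y0:y0+210,x0:x0+280],None,fx=2.5,fy=2.5)
Q=np.c_[G[0]+17*np.cos(a),G[1]+17*np.sin(a),0*a+124]
cv2.polylines(cr,[np.int32((proj(c,Q)-[x0-.3,y0-.3])*2.5)],True,(255,0,255),1)
cv2.imwrite("pics/s_placed.png",cr)
B=CC+57*EX; print(B)
if pick((451.5,-377.3),63,270):
    place(B,6,63,270)
E
```

```text
[517.70465929 262.11960649 104.53868562] [-0.94850163  0.72448432  0.20461536]
46.0333
[473.33146046 352.49366131]
yaw -2.356194490192345
down False [ 451.6 -377.4   66.3] [0.4 1.  0.1]
grip 42.4 60.22567441861611 [ 451.1 -377.1   66.4]
lift 42.7 53.6833
set True [473.3 352.3  69.3] dz 0.3399984507872631 [-1.2 -0.7  4.5] 42.6
```

View pics/s_placed.png

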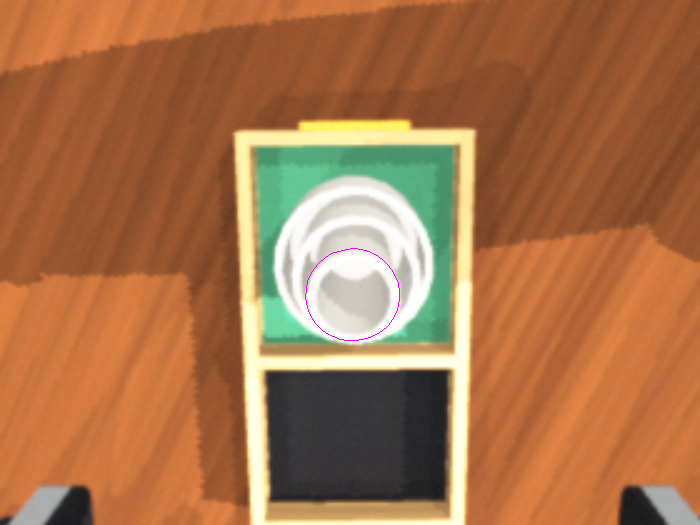

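The small pot is nested, with its rim at crop (352,295) on the predicted circle. The glue bottle touches the black bay's floor at the expected height, so I'll release it, retreat and check.

```bash
python3 - <<'E'
from h import *
ctrl.let_go(); s=ctrl.get_state(); print(s["position"],s["force"])
p=s["position"].copy(); p[2]=320; ctrl.move_straight(p,rate=100); ctrl.sleep(.3)
s=ctrl.get_state(); print(s["time"])
a=ctrl.snapshot("wrist"); b=ctrl.snapshot("side"); d=ctrl.snapshot("scene")
c=np.vstack([cv2.resize(b[120:320,150:410],(400,300)),cv2.resize(d[130:320,150:470],(400,300))])
cv2.imwrite("pics/fin.png",np.hstack([c,cv2.resize(a[60:360,180:380],(400,600))]))
G=CC-44*EX
for X in ([*G,124],[455.5,-378.2,121],[457,-226.1,87],[655.8,-38.8,121]): print(proj(cam("side"),X).round())
E
```

```text
[472.18443259 352.22866508  68.210474  ] [-0.01673447  0.53227583 -0.79817565]
63.2
[[231. 145.]]
[[323. 281.]]
[[287. 251.]]
[[322. 181.]]
```

View pics/fin.png

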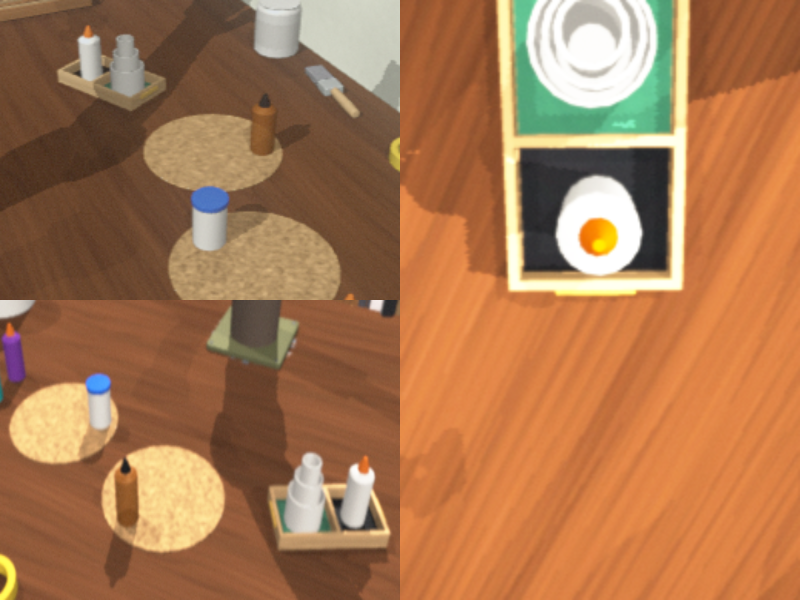

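The glue bottle stands upright in the black bay (598,235), and the nested stack is in the green bay. The lidded pot and oil bottle haven't moved, and the arm is clear.

```bash
python3 -c "
from rig import ctrl
print(ctrl.hand_in())"
```

```text
the job is handed in; nothing more can be done
None
```

The caddy is packed and the job handed in at about 63 s of the 128 s limit (no verdict came back): the three pots are nested upright in the green bay, the glue bottle is upright in the black bay, and the lidded pot and oil bottle were left alone.

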